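# Release the bottle carrier from its plunger and square it in the stop

### The arm

A 6-joint arm with a two-finger parallel gripper is mounted at the origin on a cart in front of the work surface, level with it; the furniture and walls round the work are solid. World frame = base frame: x ahead of the robot, y to its left, z up, the work surface at z = 0. Lengths are in m, angles in degrees, forces in N, time in s.
With the tool pointing down it reaches from about 0.25 to 0.725 m from the base axis. Payload 9.7 kg.
Tool frame: the origin (TCP) lies at the very end of the fingers, on their centre line; the grasp point (between the pads) lies 19 mm behind it (bot.grip_depth is the distance from the TCP to the grasp point, in m); z points along the fingers, y is the direction in which the jaws open and shut (so a half turn about z gives the same grasp; the last joint's range is limited). The gripper opens to 85 mm and grips with 20 to 120 N. Pads are 22 mm wide; open, the fingers measure 114 mm over their backs; the gripper's body (76 mm by 85 mm) begins 54 mm behind the grasp point. The pads swing forward as they close: fully open they stand 13 mm farther back than shut.
Start: joints at [-71.448, 4.979, 10.078, 95.1, 0, 90], TCP at [0.175, -0.521, 0.231] pointing down, gripper open.
Joint ranges: [-179.16, 179.16], [-48.56, 103.87], [-65.8, 70.77], [-126.05, 130.52], [-82.76, 87.17], [-180, 180]. Speed limits (degrees/s): [127.2, 127.2, 147.25, 180, 180, 180].

### API

Orientations are given as [roll, pitch, yaw] about the fixed x, y, z axes, in that order (R = Rz(yaw) Ry(pitch) Rx(roll)).
In Python, from workcell import telemetry, optics, order, bot gives the robot as it stands. The module is installed in compiled form; this text tells all that it offers.
- The arm moves only by the shell command python3 -m inch 'ROWS' [FORCE]. ROWS is JSON, a list of rows, each a list of 7 numbers: the shift along the tool's x, y, z in m, then the turn, a rotation vector about the tool's x, y, z in rad, then the closure, from 0 (fully open) to 1 (shut). In form: [[tx, ty, tz, rx, ry, rz, grip], ...]. A call has 1 to 12 rows; each row is the pose to reach, as a shift and turn from the pose commanded when the call began, along the tool's axes at that moment; what a row does not reach only later rows make up. A row lasts 1/12 s, in which the tool goes at most 41.7 mm and 7.16 degrees, less where a joint would pass 70% of its speed; a pose out of reach is approached as far as the arm can. A call with a gripper value outside its range is refused whole. The fingers move at their own pace and stop on an object; FORCE is the grip in N (left out, the last holds). Time passes only in rows, so rows that repeat a pose let the fingers close. It gives the time, the measured TCP pose, the force and the opening at its end, in the units of the state.
- telemetry.get_obs(): the state, without advancing time (a new reading comes with each control period).
- optics.camera(name): name is "scene" or "side" or "wrist"; returns (picture, depth): 420x560x3 uint8, red, green, blue; 420x560 float32, m along the optical axis (not along the pixel's ray), 0 where there is no reading.
- optics.camera_info(name): a dict with "camera_matrix" (3x3 intrinsics, pixels), "xyz" and "attitude" of the camera in the world; the wrist camera has in their place "mount" (4x4, takes a point from camera to tool coordinates, whose origin is the TCP and whose axes are the flange's). Camera axes: x right, y down, z forward; pixel columns grow to the right and rows downward; lengths in m; the calibration is good to about 2 mm. A picture is of the moment at which its call begins: read the wrist's pose just before it. camera_info takes no time and is no camera call.
- order.job_done(): hands the job in, once; it reports no verdict.
The state is a dict: "time": time; "q": joint angles; "qd": joint speeds; "joint_efforts": joint torques, N m; "ee_pos": TCP position; "tcp_rot": TCP orientation; "wrist_force": force on the tool from outside, world axes, zero at the start; "torque": the same for the moment, N m; "opening": finger opening in m.
Only numpy, scipy, OpenCV 4.12 (cv2) and the standard library are available. Lean on these libraries where they do the work, as an engineer would, in place of code of your own. Each camera call takes 0.05 s, during which the arm holds its last target. There are 200 camera calls.

### The job

The bottle carrier is locked in its guide by the sprung index plunger: pull the black tee handle straight up until you feel its stop, without wrenching it hard against that stop, twist it about a quarter turn and let go so that it stays latched up. Then draw the carrier out of the guide by its post and lay it flat on the squaring stop, pushed square and flush against both fences in the corner, its long side along the long fence. Let go of it there, leave the plunger latched up and do not shove the other things on the table about.

Things in the scene. Friction and masses are not known exactly. Their poses are not given: they have to be found in the camera images.
- guide: Fixed guide: dark base plate 150 x 110 x 8 mm, aluminium rails and a steel bridge (top 36 mm up). Origin: centre of underside; x along the rails to the rear stop; z up. Rails at x -5 to 75 mm hold the carrier plate with 1.5 mm side play under lips 2 mm above it: draw it at least 66 mm along -x, then lift. Plunger axis: vertical at x = 42 mm, y = 0; its 8 mm tip stands 7 mm deep in the carrier when locked.
- lock_sleeve: Fixed dark round sleeve, 29 mm across, on the bridge, 36 to 73 mm above the table. Origin: plunger axis at table height; axes as guide. The cam inside lets the tee turn only when drawn up by a distance that differs each time (11 to 18 mm); a hard stop comes 3.5 mm higher. Between the two it turns either way, up to 100 degrees; let go at 60 to 100 degrees it sinks a little, rests on the cam and stays up.
- tee_handle: Black tee handle of the index plunger: a bar 64 mm long (its x), 12 mm wide (its y), 20 mm high on an 11 mm round neck. Origin: centre of the bar, on the plunger axis, 96 mm above the table and in line with the guide's x when locked (some 8 degrees of play). A spring pulls it down with 6 N, plus 0.3 N per mm drawn. Turned back in line it springs home.
- carrier: Loose aluminium bottle carrier, about 0.3 kg: plate 140 (x) x 70 (y) x 10 mm with a round rubber pad, a 12 mm hole near its +x end for the plunger and an upright grip post nearer its -x end. Origin: centre of the plate's underside, which is 8 mm above the table in the guide. x along the plate towards the hole; z up. A push of about 10 N at the post slides and squares it.
- carrier_center (a point): Middle of the carrier's plate, 5 mm above its underside; axes as carrier.
- carrier_grip (a point): Grip point on the carrier's post, 35 mm above the carrier's underside and 35 mm along -x from the plate's centre; axes as carrier. The post is 40 mm long (x), 16 mm thick (y, the way to pinch it) and reaches from 9 to 51 mm above the underside.
- stop_corner (a point): Inner corner of the fixed squaring stop, on its 160 x 90 mm base plate's top, 6 mm above the table. x points into the short fence, along the long one; y into the long fence; z up. Free plate: x -148 to 0, y -78 to 0 mm. Fences: 12 mm thick, 14 mm above the plate. A flush carrier has carrier_center at x -70, y -35, z 5 mm from here; either end may face the short fence.
- tape_measure: Bystander: yellow tape measure 34 x 79 x 57 mm beside the filler column. Origin: centre of the underside.
- thread_tape: Bystander: white roll of thread tape, 54 mm across and 15 mm high, between guide and filler column. Origin: centre of the underside.
- pliers: Bystander: red-handled pliers 178 mm long, lying behind. Origin: centre of the underside. (Mind the room too: a tubular push rail stands off the table's right edge at y -0.36 m, x 0.43 to 0.85 m, up to 0.38 m high.)

How it is judged (in metres and radians):
On the way, in this order (a step that is already met when the one before it is completed fails the run):
1. the tee handle stays latched up, let go, the carrier still in the guide (z of tee_handle in the frame of guide above 0.104 m and contact force between the fingers and tee_handle below 0.3 N and x of carrier_center in the frame of guide above -0.03 m), for 0.3 s.
2. the carrier is drawn clear of the rails (x of carrier_center in the frame of guide below -0.074 m), for 0.1 s.
At the end, for the whole second after the job is handed in: The tee handle is latched at least 8 mm above its locked height; the carrier lies flat on the squaring stop, at rest, within 2 mm of both fences and within 0.02 rad of square, its long side along the long fence (z of tee_handle in the frame of guide above 0.104 m and x of carrier_center in the frame of stop_corner between -0.072 and -0.067 m and y of carrier_center in the frame of stop_corner between -0.037 and -0.032 m and z of carrier_center in the frame of stop_corner between 0.002 and 0.0075 m and angle between the x axis of carrier_center and the x axis of stop_corner, either way round below 0.02 rad and linear speed of carrier below 0.01 m/s); the robot touches nothing.
It fails at once if the plunger is wrenched against its stop or twisted against its cam (over 60 N) (contact force between tee_handle and lock_sleeve above 60 N).
It fails at once if a bystander (tape measure) is shoved more than 30 mm (distance of tape_measure from where it was at the start of the episode above 0.03 m).
It fails at once if a bystander (thread tape) is shoved more than 30 mm (distance of thread_tape from where it was at the start of the episode above 0.03 m).
It fails at once if a bystander (pliers) is shoved more than 30 mm (distance of pliers from where it was at the start of the episode above 0.03 m).
It also fails if it takes over 72 s, if anything falls off the work surface, if the arm or the gripper's body presses on something with over 40 N, if the wrist force passes 120 N, or if a joint passes its speed limit or range.

## Working session

There is one attempt and no reset: what is moved stays moved. The work goes in short steps, Python scripts to look and compute and a shell command to move; the robot and the scene stay as the last step left them, time stands still between calls to the robot, and variables do not carry over. Pictures are saved under pics/ and viewed, about 8 in all and at most 12, crops included, and the job is handed in when it is done.

```bash
mkdir -p pics
cat > h.py <<'E'
import numpy as np, cv2
from scipy.spatial.transform import Rotation as R
from workcell import telemetry, optics, order, bot
def cam(name):
    o=telemetry.get_obs(); p,d=optics.camera(name); i=optics.camera_info(name)
    K=np.array(i["camera_matrix"])
    if name=="wrist":
        T=np.eye(4);T[:3,:3]=R.from_euler('xyz',o["tcp_rot"],degrees=True).as_matrix();T[:3,3]=o["ee_pos"]
        T=T@np.array(i["mount"])
    else:
        T=np.eye(4);T[:3,:3]=R.from_euler('xyz',i["attitude"],degrees=True).as_matrix();T[:3,3]=i["xyz"]
    return p,d,K,T
def cloud(d,K,T):
    v,u=np.mgrid[:d.shape[0],:d.shape[1]]
    P=np.stack([(u-K[0,2])/K[0,0]*d,(v-K[1,2])/K[1,1]*d,d],-1)@T[:3,:3].T+T[:3,3]
    P[d==0]=np.nan
    return P
def save(n,p): cv2.imwrite(f"pics/{n}.png",cv2.cvtColor(p,cv2.COLOR_RGB2BGR))
E
python3 - <<'E'
from h import *
print(telemetry.get_obs())
for n in("scene","side","wrist"):
    p,d,K,T=cam(n); save(n+"0",p); np.savez(f"{n}0.npz",p=p,d=d,K=K,T=T)
    print(n,K.tolist(),T.round(3).tolist(), (d>0).mean())
a=cv2.imread("pics/scene0.png");b=cv2.imread("pics/side0.png")
cv2.imwrite("pics/both.png",cv2.resize(np.vstack([a,b]),None,fx=.7,fy=.7))
E
```

```text
{'time': 0.0, 'q': array([-7.14468675e+01,  5.01057054e+00,  1.00338358e+01,  9.51005943e+01,
       -9.45440064e-04,  9.00023248e+01]), 'qd': array([-0.03924441, -0.05819663,  0.09288728, -0.00776262, -0.00883147,
       -0.01714867]), 'joint_efforts': array([ 2.94137899e-03, -5.20390785e+01,  4.64808333e+01,  1.62711809e-02,
        3.01927366e-05,  1.83520228e-05]), 'ee_pos': array([ 0.17491984, -0.52118842,  0.23058263]), 'tcp_rot': array([-1.79922671e+02,  9.48576803e-04,  1.85508091e+01]), 'wrist_force': array([-0.08081828, -0.84134084, -0.27885024]), 'torque': array([ 0.02554169, -0.02721083,  0.00379695]), 'opening': 0.08531585369038598}
scene [[448.6542260708792, 0.0, 280.7944404718776], [0.0, 448.6542260708792, 202.55325698187326], [0.0, 0.0, 1.0]] [[0.565, -0.559, 0.607, 0.159], [-0.825, -0.395, 0.404, -0.387], [0.014, -0.729, -0.685, 0.687], [0.0, 0.0, 0.0, 1.0]] 0.9957695578231293
side [[396.34831957923524, 0.0, 276.63606825672105], [0.0, 396.34831957923524, 205.18461218320678], [0.0, 0.0, 1.0]] [[0.991, -0.088, 0.105, 0.571], [-0.136, -0.549, 0.824, -0.753], [-0.014, -0.831, -0.556, 0.546], [0.0, 0.0, 0.0, 1.0]] 0.9958715986394557
wrist [[360.1516505764056, 0.0, 279.19436095460594], [0.0, 360.1516505764056, 207.8993377832871], [0.0, 0.0, 1.0]] [[0.319, -0.897, -0.308, 0.253], [-0.948, -0.302, -0.101, -0.494], [-0.002, 0.324, -0.946, 0.373], [0.0, 0.0, 0.0, 1.0]] 0.996109693877551
```

View pics/scene0.png

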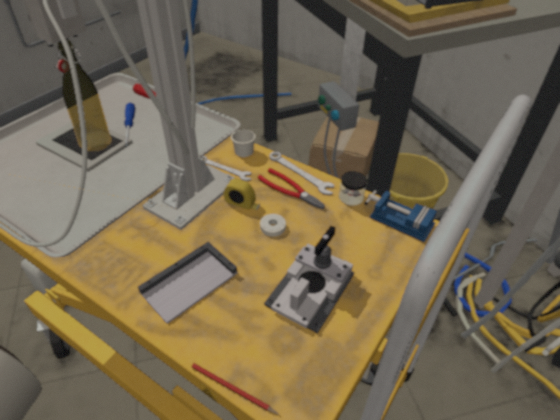

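View pics/side0.png

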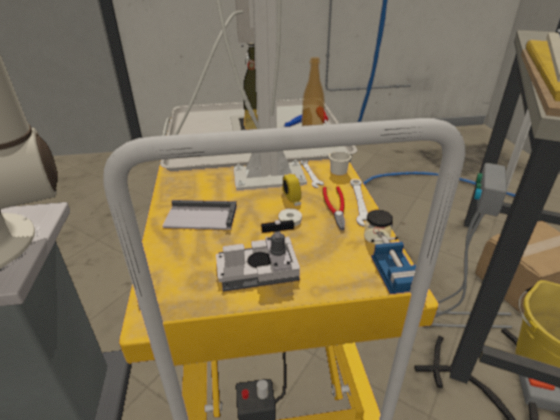

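The scene view shows the guide at about (310,285), with the black tee at (325,240). The squaring stop is at (188,280): its long fence runs from (142,283) to (207,247) and its short fence from (207,247) to (236,268). The tape measure is at (240,193), the roll at (272,225) and the pliers at (290,188). The side view agrees. Next I'll measure from the depth images.

Run:
```python
from h import *
z=np.load("scene0.npz");P=cloud(z["d"],z["K"],z["T"])
def q(u,v): print((u,v),P[v,u].round(4))
for u,v in [(310,285),(325,240),(188,285),(207,250),(142,283),(236,266),(170,318),(240,193),(272,225),(290,188),(230,330),(300,295),(313,283)]: q(u,v)
# tee: points with z 0.085..0.115 in guide area
m=(P[...,2]>.088)&(P[...,2]<.115)&(P[...,0]>.45)&(P[...,0]<.7)&(P[...,1]<-.0)&(P[...,1]>-.33)
Q=P[m];print("tee",len(Q),Q.mean(0),Q.min(0),Q.max(0)); 
v,s,w=np.linalg.svd(Q[:,:2]-Q[:,:2].mean(0),full_matrices=False);print(s,w, np.degrees(np.arctan2(w[0,1],w[0,0])))
p=z["p"]
a=cv2.resize(p[215:335,250:370],None,fx=4.9,fy=4.9,interpolation=3)[:588,:400*2]
b=cv2.resize(p[235:330,130:245],None,fx=4,fy=4,interpolation=3)
save("crop1",cv2.resize(p[220:335,130:365],None,fx=3.4,fy=3.4,interpolation=cv2.INTER_CUBIC))
```

```text
(310, 285) [ 0.6006 -0.1605  0.0193]
(325, 240) [ 0.6404 -0.1606  0.1052]
(188, 285) [0.4808 0.03   0.0041]
(207, 250) [0.5623 0.0545 0.0092]
(142, 283) [0.4291 0.0919 0.0194]
(236, 266) [ 0.5582 -0.0225  0.0184]
(170, 318) [0.4102 0.0059 0.0067]
(240, 193) [0.7026 0.0799 0.0444]
(272, 225) [ 0.6995 -0.0059  0.    ]
(290, 188) [ 0.8222  0.0295 -0.0015]
(230, 330) [ 0.4545 -0.0908 -0.0005]
(300, 295) [ 0.5512 -0.1687  0.0525]
(313, 283) [ 0.6073 -0.1627  0.0196]
tee 282 [ 0.64179301 -0.15839983  0.10181   ] [ 0.61357848 -0.16368189  0.08831253] [ 0.67807615 -0.15038536  0.10817977]
[0.3245927  0.06009521] [[-0.99942661 -0.03385914]
 [ 0.03385914 -0.99942661]] -178.05964329112987
```

View pics/crop1.png

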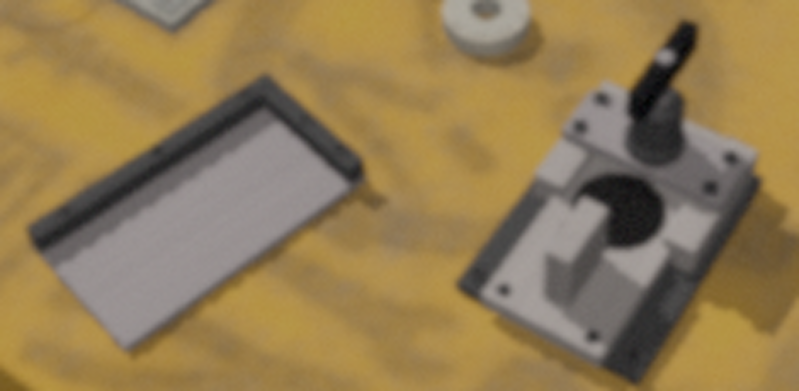

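```bash
cat > fit.py <<'E'
from h import *
def rect(P,z0,z1,x0,x1,y0,y1,name):
    m=(P[...,2]>z0)&(P[...,2]<z1)&(P[...,0]>x0)&(P[...,0]<x1)&(P[...,1]>y0)&(P[...,1]<y1)
    Q=P[m]
    if len(Q)<5: print(name,len(Q));return
    r=cv2.minAreaRect(Q[:,:2].astype(np.float32)*1000)
    print(name,len(Q),"c",np.round(r[0],1),"size",np.round(r[1],1),"ang",round(r[2],2),"z",np.median(Q[:,2]).round(4))
    return Q
E
python3 - <<'E'
from fit import *
for n in("scene","side"):
    z=np.load(n+"0.npz");P=cloud(z["d"],z["K"],z["T"]);print(n)
    rect(P,.052,.066,.5,.6,-.21,-.12,"post")
    rect(P,.030,.042,.59,.72,-.25,-.08,"bridge")
    rect(P,.012,.042,.48,.72,-.25,-.08,"guide all>12")
    rect(P,.005,.042,.48,.72,-.25,-.08,"guide base")
    rect(P,.089,.115,.58,.72,-.25,-.08,"tee")
    rect(P,.099,.115,.58,.72,-.25,-.08,"teetop")
    rect(P,.003,.03,.35,.62,-.06,.15,"stop")
    Q=rect(P,.014,.025,.35,.62,-.06,.15,"fences")
    L=Q[(Q[:,1]>.03)&(Q[:,0]<.53)]; 
    print("long fence line",np.polyfit(L[:,0],L[:,1],1))
    for zz in(.0,): 
        m=(P[...,0]>.45)&(P[...,0]<.55)&(P[...,1]>-.11)&(P[...,1]<-.07);print("table z",np.nanmedian(P[m][:,2]))
E
```

```text
scene
post 209 c [ 560.4 -160.7] size [41. 16.] ang 3.44 z 0.0583
bridge 691 c [ 635.6 -157.2] size [69.3 98.6] ang 4.66 z 0.0356
guide all>12 2997 c [ 602.6 -159.3] size [157.5  98.8] ang 3.64 z 0.0193
guide base 3910 c [ 602.4 -159. ] size [156.9 110.2] ang 2.8 z 0.0182
tee 279 c [ 645.8 -156.9] size [64.6 12.5] ang 1.76 z 0.1043
teetop 208 c [ 645.8 -156.8] size [64.6 12.4] ang 1.76 z 0.105
stop 4003 c [498.3  60.1] size [248.3 173.7] ang 1.92 z 0.006
fences 802 c [498.5  80.1] size [179.1 163.1] ang 76.83 z 0.0191
long fence line [-0.20141503  0.17154428]
table z -0.0007766669135796378
side
post 152 c [ 561.1 -161.2] size [39.4 18.2] ang 0.96 z 0.0575
bridge 386 c [ 647.6 -157.7] size [36.3 97.3] ang 2.89 z 0.0351
guide all>12 2223 c [ 603.3 -159.7] size [154.8 101.5] ang 3.45 z 0.0198
guide base 2851 c [ 603.6 -159.1] size [155.3 112.1] ang 2.66 z 0.018
tee 326 c [ 647.3 -158.4] size [62.5 13.8] ang 1.47 z 0.1008
teetop 184 c [ 647.4 -157.8] size [62.3 12.7] ang 1.47 z 0.1041
stop 1868 c [510.3  75.5] size [182.8 187.4] ang 78.8 z 0.0057
fences 397 c [499.1  80.1] size [178.7 162.9] ang 76.56 z 0.0185
long fence line [-0.20650856  0.17302921]
table z -0.0016505503673842625
```

```bash
python3 -m inch '[[0.33,-0.27,-0.02,0,0,0.289,0],[0.33,-0.27,-0.02,0,0,0.289,0],[0.33,-0.27,-0.02,0,0,0.289,0],[0.33,-0.27,-0.02,0,0,0.289,0],[0.33,-0.27,-0.02,0,0,0.289,0],[0.33,-0.27,-0.02,0,0,0.289,0],[0.33,-0.27,-0.02,0,0,0.289,0],[0.33,-0.27,-0.02,0,0,0.289,0],[0.33,-0.27,-0.02,0,0,0.289,0],[0.33,-0.27,-0.02,0,0,0.289,0],[0.33,-0.27,-0.02,0,0,0.289,0],[0.33,-0.27,-0.02,0,0,0.289,0]]'
```

```text
time: 1.15
ee_pos: [0.4032, -0.1579, 0.2512]
tcp_rot: [-180.0, -0.0, 2.3]
wrist_force: [-0.5, -0.8, -0.2]
opening: 0.0853
```

```bash
python3 -m inch '[[0.15,-0.07,0,0,0,0,0],[0.15,-0.07,0,0,0,0,0],[0.15,-0.07,0,0,0,0,0],[0.15,-0.07,0,0,0,0,0],[0.15,-0.07,0,0,0,0,0],[0.15,-0.07,0,0,0,0,0],[0.15,-0.07,0,0,0,0,0]]'
python3 - <<'E'
from fit import *
p,d,K,T=cam("wrist");save("w1",p);np.savez("w1.npz",p=p,d=d,K=K,T=T)
P=cloud(d,K,T)
rect(P,.052,.066,.5,.6,-.21,-.12,"post")
rect(P,.030,.042,.62,.72,-.25,-.08,"bridge")
rect(P,.005,.042,.48,.72,-.25,-.08,"guide base")
rect(P,.099,.115,.58,.72,-.25,-.08,"teetop")
o=telemetry.get_obs();print(o["ee_pos"],o["tcp_rot"])
m=(P[...,0]>.45)&(P[...,0]<.55)&(P[...,1]>-.11)&(P[...,1]<-.07);print("table z",np.nanmedian(P[m][:,2]))
E
```

```text
time: 1.73
ee_pos: [0.549, -0.086, 0.2508]
tcp_rot: [180.0, 0.1, 2.0]
wrist_force: [-1.0, -0.3, 0.5]
opening: 0.0856
post 739 c [ 561.3 -158.2] size [39.7 16.3] ang 2.69 z 0.0584
bridge 2797 c [ 652.6 -153.9] size [46.7 98.3] ang 3.25 z 0.0357
guide base 13458 c [ 603.4 -156.5] size [155.1 109.8] ang 3.52 z 0.0186
teetop 1537 c [ 647.5 -154.1] size [63.  12.7] ang 2.79 z 0.1052
[ 0.54867747 -0.08620908  0.25145919] [1.79988732e+02 1.52644979e-02 1.94112241e+00]
table z -0.0006049193870868164
```

View pics/w1.png

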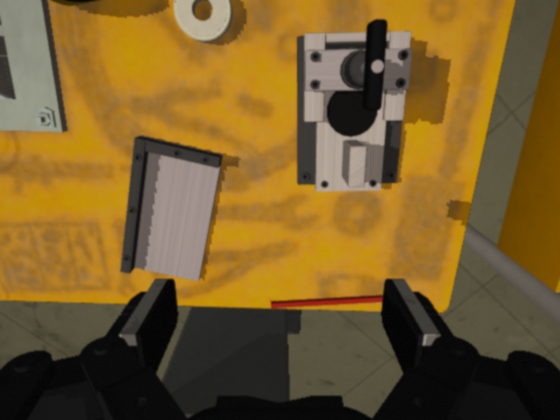

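The wrist view has world +x up and +y to the left. It shows the tee at (375,65), the post at (355,163), and the stop with its fences at the left (135,210) and top (180,150), all as expected. The three tee estimates agree to within 2 mm, so I'll go above the tee and refine from there.

```bash
python3 -m inch '[[0.04,0.03,0,0,0,-0.01,0],[0.07,0.055,0.03,0,0,-0.01,0],[0.0956,0.0733,0.06,0,0,-0.01,0],[0.0956,0.0733,0.09,0,0,-0.01,0],[0.0956,0.0733,0.09,0,0,-0.01,0],[0.0956,0.0733,0.09,0,0,-0.01,0],[0.0956,0.0733,0.09,0,0,-0.01,0]]'
python3 - <<'E'
from fit import *
p,d,K,T=cam("wrist");save("w2",p)
P=cloud(d,K,T)
Q=rect(P,.099,.112,.60,.70,-.19,-.12,"teetop")
Q=rect(P,.102,.109,.60,.70,-.19,-.12,"teetop2")
print("z range",np.percentile(Q[:,2],[5,50,95]))
o=telemetry.get_obs();print(o["ee_pos"],o["tcp_rot"],o["wrist_force"])
# stop from w1
z=np.load("w1.npz");P=cloud(z["d"],z["K"],z["T"])
rect(P,.003,.03,.36,.60,-.04,.098,"stop")
Q=rect(P,.015,.026,.36,.60,-.04,.10,"fences")
E
```

```text
time: 2.37
ee_pos: [0.6467, -0.1558, 0.1638]
tcp_rot: [180.0, -0.1, 2.5]
wrist_force: [0.2, -0.1, 1.6]
opening: 0.0854
teetop 1925 c [ 647.9 -154.1] size [63.4 11.7] ang 2.94 z 0.1054
teetop2 1896 c [ 647.8 -154.1] size [63.3 11.7] ang 2.98 z 0.1054
z range [0.10335923 0.10544694 0.10668416]
[ 0.64730009 -0.15557383  0.16478105] [179.93902585  -0.2137558    2.53505725] [0.17073888 0.61202343 1.17101209]
stop 11091 c [488.5  37.3] size [ 90.7 160.7] ang 78.64 z 0.0063
fences 2558 c [488.6  37.5] size [ 90.4 160.6] ang 78.46 z 0.0199
```

View pics/w2.png

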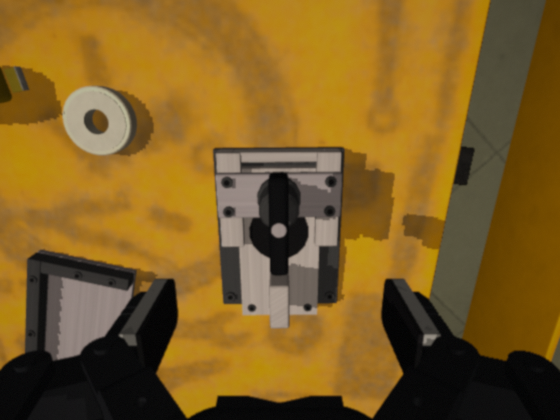

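The tee is centred between the fingers (tee column 279, finger mid column 280). I'll descend and grip lightly.

```bash
python3 -m inch '[[0.001,0,0.03,0,0,-0.006,0],[0.001,0,0.055,0,0,-0.006,0],[0.001,0,0.07,0,0,-0.006,0],[0.001,0,0.0785,0,0,-0.006,0],[0.001,0,0.0785,0,0,-0.006,0],[0.001,0,0.0785,0,0,-0.006,0],[0.001,0,0.0785,0,0,-0.006,0.5],[0.001,0,0.0785,0,0,-0.006,0.6]]' 25; python3 -c "
from h import *
o=telemetry.get_obs();print(o['ee_pos'],o['wrist_force'],o['opening'])"
```

```text
time: 3.08
ee_pos: [0.6493, -0.1553, 0.0849]
tcp_rot: [180.0, -0.2, 2.9]
wrist_force: [0.4, 0.4, 0.0]
opening: 0.0639
[ 0.64931276 -0.15530175  0.08494305] [0.36497813 0.3716579  0.00824057] 0.06387550033018108
```

```bash
python3 -m inch '[[0,0,0.003,0,0,0,0.8],[0,0,0.003,0,0,0,0.9],[0,0,0.003,0,0,0,0.95],[0,0,0.003,0,0,0,1],[0,0,0.003,0,0,0,1],[0,0,0.003,0,0,0,1]]' 25; python3 -c "
from h import *
o=telemetry.get_obs();print(o['ee_pos'],o['wrist_force'],o['torque'],o['opening'])"
```

```text
time: 3.58
ee_pos: [0.6485, -0.1552, 0.0799]
tcp_rot: [180.0, -0.0, 2.9]
wrist_force: [-0.0, -0.9, 1.3]
opening: 0.0117
[ 0.64850796 -0.15519813  0.07986003] [-0.03814693 -0.87490616  1.25809532] [-0.12794669  0.04330483 -0.00742206] 0.01166080444361308
```

```bash
python3 -m inch '[[0,0,-0.002,0,0,0,1],[0,0,-0.004,0,0,0,1],[0,0,-0.006,0,0,0,1],[0,0,-0.008,0,0,0,1],[0,0,-0.01,0,0,0,1],[0,0,-0.01,0,0,0,1]]' 30; python3 -m inch '[[0,0,-0.001,0,0,0,1],[0,0,-0.002,0,0,0,1],[0,0,-0.002,0,0,0,1]]'; python3 -m inch '[[0,0,-0.001,0,0,0,1],[0,0,-0.001,0,0,0,1]]'
```

```text
time: 4.08
ee_pos: [0.6484, -0.1551, 0.0897]
tcp_rot: [-180.0, 0.0, 2.9]
wrist_force: [1.0, -0.1, -9.9]
opening: 0.0116
time: 4.33
ee_pos: [0.6483, -0.1551, 0.0917]
tcp_rot: [-180.0, 0.0, 2.9]
wrist_force: [1.2, -0.8, -10.7]
opening: 0.0115
time: 4.5
ee_pos: [0.6484, -0.1552, 0.0928]
tcp_rot: [-180.0, 0.0, 2.9]
wrist_force: [0.8, -0.6, -11.3]
opening: 0.0116
```

```bash
python3 -m inch '[[0,0,-0.001,0,0,0,1],[0,0,-0.001,0,0,0,1]]'; python3 -m inch '[[0,0,-0.001,0,0,0,1],[0,0,-0.001,0,0,0,1]]'
```

```text
time: 4.67
ee_pos: [0.6484, -0.1551, 0.0938]
tcp_rot: [-180.0, 0.0, 2.9]
wrist_force: [1.3, -0.7, -12.0]
opening: 0.0114
time: 4.83
ee_pos: [0.6484, -0.1552, 0.0949]
tcp_rot: [-180.0, 0.0, 2.9]
wrist_force: [-0.0, -0.4, -11.9]
opening: 0.0118
```

```bash
python3 -m inch '[[0,0,-0.001,0,0,0,1],[0,0,-0.001,0,0,0,1]]'
```

```text
time: 5.0
ee_pos: [0.6484, -0.1551, 0.0959]
tcp_rot: [-180.0, 0.0, 2.9]
wrist_force: [0.0, 0.3, -12.3]
opening: 0.0114
```

```bash
python3 -m inch '[[0,0,-0.001,0,0,0,1],[0,0,-0.001,0,0,0,1]]'
```

```text
time: 5.17
ee_pos: [0.6484, -0.1552, 0.0969]
tcp_rot: [-180.0, 0.0, 2.9]
wrist_force: [0.9, -0.6, -12.7]
opening: 0.0116
```

```bash
python3 -m inch '[[0,0,-0.001,0,0,0,1],[0,0,-0.001,0,0,0,1]]'
```

```text
time: 5.33
ee_pos: [0.6484, -0.1551, 0.0979]
tcp_rot: [-180.0, 0.0, 2.9]
wrist_force: [-0.7, -0.9, -12.6]
opening: 0.0116
```

```bash
python3 -m inch '[[0,0,-0.001,0,0,0,1],[0,0,-0.001,0,0,0,1]]'
```

```text
time: 5.5
ee_pos: [0.6484, -0.1551, 0.0989]
tcp_rot: [-180.0, 0.0, 2.9]
wrist_force: [-0.2, -1.0, -12.7]
opening: 0.0116
```

```bash
python3 -m inch '[[0,0,-0.001,0,0,0,1],[0,0,-0.001,0,0,0,1]]'
```

```text
time: 5.67
ee_pos: [0.6485, -0.1552, 0.0999]
tcp_rot: [-180.0, 0.0, 2.9]
wrist_force: [0.7, -0.9, -13.4]
opening: 0.0112
```

```bash
python3 -m inch '[[0,0,-0.0008,0,0,0,1],[0,0,-0.0008,0,0,0,1]]'
```

```text
time: 5.83
ee_pos: [0.6484, -0.1551, 0.1001]
tcp_rot: [-180.0, 0.0, 2.9]
wrist_force: [1.2, -1.3, -16.7]
opening: 0.0117
```

The stop shows up at about 20 mm of lift. I'll back off 1.7 mm and twist, watching the forces.

```bash
python3 -m inch '[[0,0,0.0022,0,0,0,1],[0,0,0.0022,0,0,0,1]]' 28; python3 -m inch '[[0,0,0,0,0,-0.08,1],[0,0,0,0,0,-0.16,1],[0,0,0,0,0,-0.24,1],[0,0,0,0,0,-0.3,1],[0,0,0,0,0,-0.3,1]]'; python3 -c "
from h import *
o=telemetry.get_obs();print(o['wrist_force'],o['torque'],o['tcp_rot'])"
```

```text
time: 6.0
ee_pos: [0.6484, -0.1551, 0.098]
tcp_rot: [-180.0, 0.0, 2.9]
wrist_force: [1.0, -2.1, -12.7]
opening: 0.0119
time: 6.42
ee_pos: [0.6485, -0.155, 0.0985]
tcp_rot: [-180.0, -0.0, 20.3]
wrist_force: [0.1, 0.2, -12.1]
opening: 0.0115
[  0.10318941   0.24833002 -12.06390416] [-0.01943845 -0.00799192 -0.00229415] [-1.79989100e+02 -5.09851410e-03  2.02572291e+01]
```

```bash
python3 -m inch '[[0,0,0,0,0,-0.1,1],[0,0,0,0,0,-0.2,1],[0,0,0,0,0,-0.3,1],[0,0,0,0,0,-0.4,1],[0,0,0,0,0,-0.5,1],[0,0,0,0,0,-0.6,1],[0,0,0,0,0,-0.6,1]]'; python3 -m inch '[[0,0,0,0,0,-0.1,1],[0,0,0,0,0,-0.2,1],[0,0,0,0,0,-0.3,1],[0,0,0,0,0,-0.4,1],[0,0,0,0,0,-0.5,1],[0,0,0,0,0,-0.56,1],[0,0,0,0,0,-0.56,1]]'; python3 -c "
from h import *
o=telemetry.get_obs();print(o['wrist_force'],o['torque'],o['tcp_rot'])"
```

```text
time: 7.0
ee_pos: [0.6483, -0.1549, 0.0984]
tcp_rot: [-180.0, -0.0, 54.6]
wrist_force: [0.1, 1.6, -12.7]
opening: 0.0114
time: 7.58
ee_pos: [0.6481, -0.1548, 0.0982]
tcp_rot: [-179.9, -0.0, 86.5]
wrist_force: [-1.9, 1.1, -12.9]
opening: 0.011
[ -1.86105986   1.10678241 -12.8801309 ] [0.39550846 0.52681732 0.04180705] [-1.79942649e+02 -3.37804391e-02  8.64610175e+01]
```

```bash
python3 -m inch '[[0,0,0.001,0,0,0,1],[0,0,0.0018,0,0,0,1],[0,0,0.0018,0,0,0,1]]'
```

```text
time: 7.83
ee_pos: [0.6482, -0.1549, 0.0965]
tcp_rot: [-180.0, -0.0, 86.4]
wrist_force: [-3.6, 2.9, -11.8]
opening: 0.0116
```

```bash
python3 -m inch '[[0,0,0.0007,0,0,0,1],[0,0,0.0007,0,0,0,1]]'
```

```text
time: 8.0
ee_pos: [0.6483, -0.1549, 0.0963]
tcp_rot: [-180.0, -0.0, 86.5]
wrist_force: [-4.7, 2.6, -8.4]
opening: 0.0114
```

The cam is now taking the load, so I'll release and look.

```bash
python3 -m inch '[[0,0,0.0003,0,0,0,0.9],[0,0,0.0003,0,0,0,0.6],[0,0,0.0003,0,0,0,0.3],[0,0,0.0003,0,0,0,0],[0,0,0.0003,0,0,0,0],[0,0,0.0003,0,0,0,0],[0,0,0.0003,0,0,0,0],[0,0,0.0003,0,0,0,0]]'; python3 -m inch '[[0,0,-0.02,0,0,0,0],[0,0,-0.05,0,0,0,0],[0,0,-0.08,0,0,0,0],[0,0,-0.1,0,0,0,0],[0,0,-0.1,0,0,0,0]]'
python3 - <<'E'
from fit import *
p,d,K,T=cam("wrist");save("w3",p)
P=cloud(d,K,T)
Q=rect(P,.108,.14,.60,.70,-.21,-.11,"teetop")
rect(P,.030,.042,.62,.72,-.25,-.08,"bridge")
E
```

```text
time: 8.67
ee_pos: [0.6487, -0.1552, 0.0958]
tcp_rot: [180.0, 0.0, 86.6]
wrist_force: [0.3, 0.2, -0.1]
opening: 0.0853
time: 9.08
ee_pos: [0.6499, -0.1555, 0.2011]
tcp_rot: [179.6, 0.1, 86.6]
wrist_force: [-0.1, -0.4, 1.3]
opening: 0.0853
teetop 1664 c [ 647.5 -153.4] size [63.9 11.7] ang 86.28 z 0.1213
bridge 2517 c [ 646.9 -153.4] size [36.9 97.7] ang 2.99 z 0.0357
```

The tee is latched: its top is at 0.121, so the bar is about 15 mm above its locked height, with a twist of about 83°. Now I'll turn back and go to the post.

```bash
python3 -m inch '[[0,-0.02,0,0,0,0.122,0],[-0.003,-0.04,0,0,0,0.244,0],[-0.006,-0.06,0,0,0,0.366,0],[-0.0097,-0.0876,0,0,0,0.488,0],[-0.0097,-0.0876,0,0,0,0.61,0],[-0.0097,-0.0876,0,0,0,0.732,0],[-0.0097,-0.0876,0,0,0,0.854,0],[-0.0097,-0.0876,0,0,0,0.976,0],[-0.0097,-0.0876,0,0,0,1.098,0],[-0.0097,-0.0876,0,0,0,1.22,0],[-0.0097,-0.0876,0,0,0,1.342,0],[-0.0097,-0.0876,0,0,0,1.459,0]]'; python3 -m inch '[[0,0,0.02,0,0,0,0],[0,0,0.04,0,0,0,0],[0,0,0.06,0,0,0,0],[0,0,0.06,0,0,0,0],[0,0,0.06,0,0,0,0]]'
python3 - <<'E'
from fit import *
p,d,K,T=cam("wrist");save("w4",p)
P=cloud(d,K,T)
o=telemetry.get_obs();print(o["ee_pos"],o["tcp_rot"])
rect(P,.052,.066,.5,.6,-.21,-.12,"post")
E
```

```text
time: 10.13
ee_pos: [0.5601, -0.1595, 0.1942]
tcp_rot: [-180.0, 0.1, 2.6]
wrist_force: [0.9, 0.4, 0.1]
opening: 0.0854
time: 10.55
ee_pos: [0.5595, -0.1593, 0.1341]
tcp_rot: [-179.9, 0.2, 3.0]
wrist_force: [0.2, 0.4, 0.7]
opening: 0.0854
[ 0.56019228 -0.15953419  0.1355924 ] [-1.79984622e+02  4.72843645e-02  2.96557622e+00]
post 1461 c [ 561.5 -158.6] size [39.3 16. ] ang 2.42 z 0.0586
```

View pics/w4.png

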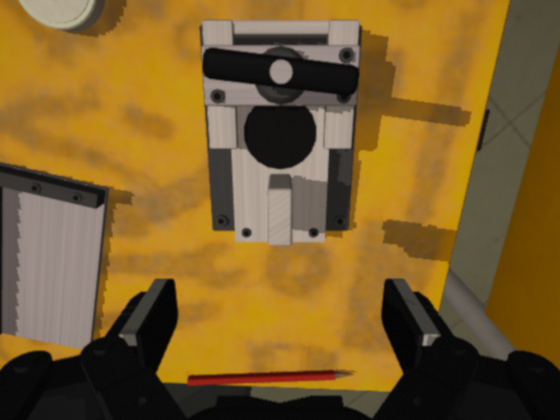

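The tee is crosswise at (281,72), and the post at (280,210) is centred between the fingers. Descending to grip the post.

```bash
python3 -m inch '[[0.001,0,0.03,0,0,0,0],[0.001,0,0.06,0,0,0,0],[0.001,0,0.085,0,0,0,0],[0.001,0,0.1,0,0,0,0],[0.001,0,0.107,0,0,0,0.4],[0.001,0,0.107,0,0,0,0.8],[0.001,0,0.107,0,0,0,1],[0.001,0,0.107,0,0,0,1],[0.001,0,0.107,0,0,0,1],[0.001,0,0.107,0,0,0,1],[0.001,0,0.107,0,0,0,1]]' 40
```

```text
time: 11.52
ee_pos: [0.5623, -0.1597, 0.0301]
tcp_rot: [180.0, -0.1, 3.0]
wrist_force: [-0.5, 0.1, 6.3]
opening: 0.0154
```

```bash
python3 -m inch '[[0,0,-0.001,0,0,0,1],[-0.004,0,-0.001,0,0,0,1],[-0.008,0,-0.001,0,0,0,1],[-0.012,0,-0.001,0,0,0,1],[-0.012,0,-0.001,0,0,0,1]]' 60;  python3 -m inch '[[-0.008,0,0,0,0,0,1],[-0.016,0,0,0,0,0,1],[-0.024,0,0,0,0,0,1],[-0.03,0,0,0,0,0,1]]'
```

```text
time: 11.93
ee_pos: [0.549, -0.1603, 0.0302]
tcp_rot: [180.0, -0.0, 3.0]
wrist_force: [-1.2, 0.2, 5.1]
opening: 0.0153
time: 12.27
ee_pos: [0.5191, -0.1618, 0.0301]
tcp_rot: [180.0, -0.1, 3.0]
wrist_force: [4.1, -0.2, 4.3]
opening: 0.015
```

```bash
python3 -m inch '[[-0.008,0,0,0,0,0,1],[-0.016,0,0,0,0,0,1],[-0.024,0,0,0,0,0,1],[-0.032,0,0,0,0,0,1],[-0.036,0,0,0,0,0,1],[-0.036,0,0,0,0,0,1],[-0.036,0,0,0,0,0,1]]'; python3 -m inch '[[0,0,-0.01,0,0,0,1],[0,0,-0.03,0,0,0,1],[0,0,-0.05,0,0,0,1],[0,0,-0.06,0,0,0,1],[0,0,-0.06,0,0,0,1]]'
python3 - <<'E'
from fit import *
o=telemetry.get_obs();print(o["ee_pos"],o["tcp_rot"],o["wrist_force"],o["torque"])
# refine the stop from scene, side and w1
for n in("scene0","side0","w1"):
    z=np.load(n+".npz");P=cloud(z["d"],z["K"],z["T"])
    rect(P,.002,.03,.36,.60,-.04,.097,n+" stop")
    rect(P,.014,.026,.36,.60,-.04,.097,n+" fences")
for c,a in(((.4885,.0373),-11.45),):
    print("corner",np.array(c)+R.from_euler('z',a,degrees=True).as_matrix()[:2,:2]@[.068,.033])
p,d,K,T=cam("wrist");save("w5",p);np.savez("w5.npz",p=p,d=d,K=K,T=T)
p,d,K,T=cam("scene");save("s5",p[200:360,120:380].repeat(3,0).repeat(3,1))
E
```

```text
time: 12.85
ee_pos: [0.4822, -0.1637, 0.0299]
tcp_rot: [180.0, 0.1, 2.9]
wrist_force: [-2.7, 0.1, 11.4]
opening: 0.0146
time: 13.27
ee_pos: [0.4837, -0.1638, 0.0912]
tcp_rot: [180.0, -0.1, 3.0]
wrist_force: [0.1, -0.5, -3.0]
opening: 0.0152
[ 0.48371892 -0.16381899  0.09122797] [ 1.79960037e+02 -6.29135612e-02  2.95911374e+00] [ 0.13202564 -0.47365969 -3.04994863] [-0.03346802  0.0022994   0.00882775]
scene0 stop 3970 c [479.5  27.9] size [125.  238.5] ang 85.19 z 0.0059
scene0 fences 782 c [488.   35.5] size [ 90.6 161.2] ang 78.14 z 0.0192
side0 stop 1841 c [487.9  32.1] size [ 99.3 160.8] ang 78.68 z 0.0056
side0 fences 386 c [488.5  35.7] size [ 91.1 161.2] ang 77.96 z 0.0185
w1 stop 11128 c [505.  35.] size [106.1 199.2] ang 74.32 z 0.0063
w1 fences 2611 c [488.6  37.5] size [ 90.4 160.6] ang 78.46 z 0.0199
corner [0.5616976  0.05614438]
```

View pics/s5.png

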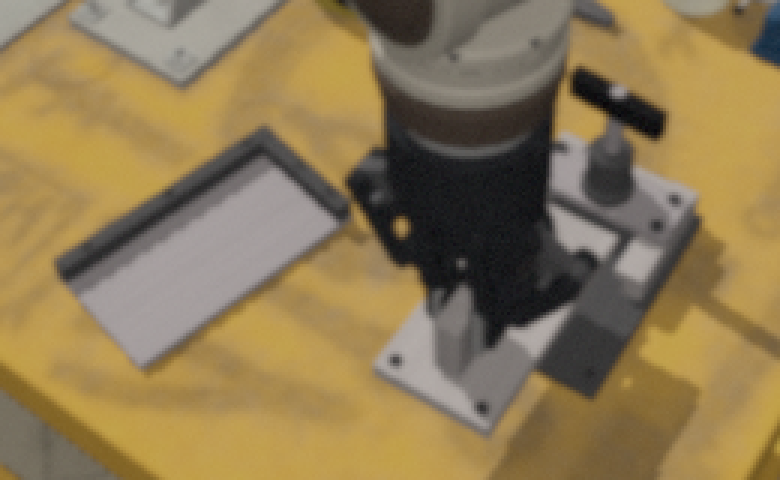

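The carrier is lifted out, looks level, and the tee is still crosswise. Carrying it over the stop, about 10 and 8 mm short of the fences.

```bash
python3 -m inch '[[-0.002,-0.012,0,0,0,0.02,1],[-0.006,-0.036,0,0,0,0.05,1],[-0.01,-0.06,0,0,0,0.08,1],[-0.014,-0.085,0,0,0,0.11,1],[-0.018,-0.11,0,0,0,0.14,1],[-0.022,-0.135,0,0,0,0.17,1],[-0.026,-0.16,0,0,0,0.2,1],[-0.03,-0.182,0,0,0,0.23,1],[-0.0325,-0.196,0,0,0,0.25,1],[-0.0329,-0.202,0,0,0,0.2541,1],[-0.0329,-0.202,0,0,0,0.2541,1],[-0.0329,-0.202,0,0,0,0.2541,1]]'
python3 - <<'E'
from fit import *
o=telemetry.get_obs();print(o["ee_pos"],o["tcp_rot"],o["wrist_force"])
p,d,K,T=cam("wrist");save("w6",p);np.savez("w6.npz",p=p,d=d,K=K,T=T)
P=cloud(d,K,T)
rect(P,.014,.026,.36,.60,-.04,.097,"fences")
Q=rect(P,.066,.090,.36,.60,-.09,.12,"plate")
A=np.c_[Q[:,:2],np.ones(len(Q))];r=np.linalg.lstsq(A,Q[:,2],rcond=None)[0];print("tilt",r)
E
```

```text
time: 14.37
ee_pos: [0.4269, -0.0573, 0.0896]
tcp_rot: [-178.2, 0.0, -8.8]
wrist_force: [-0.2, 0.5, -4.2]
opening: 0.0151
[ 0.42692043 -0.0573238   0.08958764] [-1.78201737e+02  3.68915760e-02 -8.78180651e+00] [-0.23386906  0.48524835 -4.20925787]
fences 10079 c [488.5  37.5] size [ 90.9 160.4] ang 78.42 z 0.0197
plate 33618 c [462.4 -61.3] size [ 70.1 135.4] ang 81.45 z 0.0776
tilt [-0.00375488  0.02953731  0.0811516 ]
```

View pics/w6.png

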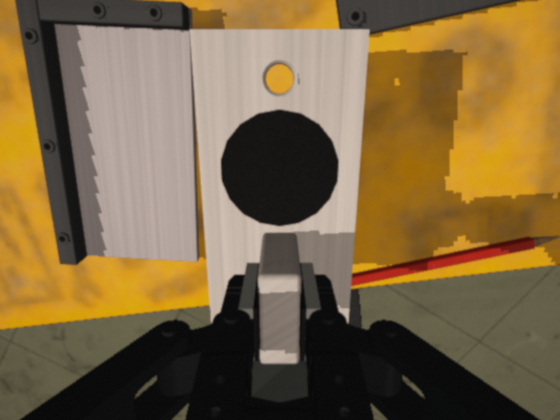

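```bash
python3 -m inch '[[0,0,0,0,0,0,1],[0,0,0,0,0,0,1],[0,0,0,0,0,0,1]]'; python3 -c "
from h import *
o=telemetry.get_obs();print(o['q'],o['qd'],o['tcp_rot'],o['wrist_force'],o['torque'])"
```

```text
time: 14.67
ee_pos: [0.4273, -0.0561, 0.0896]
tcp_rot: [-178.2, 0.0, -8.6]
wrist_force: [0.3, -0.3, -2.4]
opening: 0.0151
[ -8.69000789 -11.834811   -21.60010781  80.28112225   1.82615363
 179.94376799] [ 0.14971886  0.04042671 -0.02481672  0.13499155 -0.03159463  0.08367648] [-1.78173802e+02  4.46270894e-02 -8.63380443e+00] [ 0.25185002 -0.31719925 -2.40494767] [-0.01142516  0.09877077 -0.07172412]
```

Joint 6 is at its limit (179.94°), so this way round is out of reach. Either end may face the short fence, so I'll turn the carrier by half a turn in the air, after fixing the small tilt.

```bash
python3 -m inch '[[0,0,-0.005,-0.016,0,-0.06,1],[0,0,-0.01,-0.032,0,-0.12,1],[0,0,-0.01,-0.032,0,-0.12,1]]'; python3 -m inch '[[0,0,0,0,0,-0.1,1],[0,0,0,0,0,-0.22,1],[0,0,0,0,0,-0.34,1],[0,0,0,0,0,-0.46,1],[0,0,0,0,0,-0.58,1],[0,0,0,0,0,-0.7,1],[0,0,0,0,0,-0.82,1],[0,0,0,0,0,-0.94,1],[0,0,0,0,0,-1.06,1],[0,0,0,0,0,-1.18,1],[0,0,0,0,0,-1.3,1],[0,0,0,0,0,-1.42,1]]';python3 -m inch '[[0,0,0,0,0,-0.12,1],[0,0,0,0,0,-0.24,1],[0,0,0,0,0,-0.36,1],[0,0,0,0,0,-0.48,1],[0,0,0,0,0,-0.6,1],[0,0,0,0,0,-0.72,1],[0,0,0,0,0,-0.84,1],[0,0,0,0,0,-0.96,1],[0,0,0,0,0,-1.08,1],[0,0,0,0,0,-1.2,1],[0,0,0,0,0,-1.32,1],[0,0,0,0,0,-1.44,1]]'
```

```text
time: 14.92
ee_pos: [0.4277, -0.0562, 0.1004]
tcp_rot: [179.9, -0.1, -1.6]
wrist_force: [0.2, -0.2, -3.9]
opening: 0.0151
time: 15.92
ee_pos: [0.4272, -0.0563, 0.0993]
tcp_rot: [179.9, -0.0, 79.8]
wrist_force: [0.6, 0.3, -3.4]
opening: 0.0152
time: 16.92
ee_pos: [0.4272, -0.0563, 0.0993]
tcp_rot: [180.0, 0.1, 162.3]
wrist_force: [0.2, -0.2, -2.7]
opening: 0.0153
```

```bash
python3 -m inch '[[-0.009,0.0166,0,0,0,-0.02,1],[-0.018,0.033,0,0,0,-0.04,1],[-0.027,0.05,0,0,0,-0.06,1],[-0.036,0.0665,0,0,0,-0.08,1],[-0.045,0.083,0,0,0,-0.1,1],[-0.0541,0.0997,0,0,0,-0.1065,1],[-0.0541,0.0997,0,0,0,-0.1065,1],[-0.0541,0.0997,0,0,0,-0.1065,1],[-0.0541,0.0997,0,0,0,-0.1065,1]]'
python3 - <<'E'
from fit import *
o=telemetry.get_obs();print(o["ee_pos"],o["tcp_rot"],o["wrist_force"])
for n in("wrist","scene"):
    p,d,K,T=cam(n);save(n+"7",p);P=cloud(d,K,T)
    rect(P,.014,.026,.36,.60,-.04,.097,"fences")
    Q=rect(P,.074,.098,.34,.65,-.06,.12,"plate")
    A=np.c_[Q[:,:2],np.ones(len(Q))];r=np.linalg.lstsq(A,Q[:,2],rcond=None)[0];print("tilt",r)
E
```

```text
time: 17.67
ee_pos: [0.5088, 0.0217, 0.0993]
tcp_rot: [-180.0, 0.0, 168.2]
wrist_force: [0.7, -0.1, -4.1]
opening: 0.015
[0.50883397 0.02166478 0.09928993] [-1.79991642e+02  1.28126717e-02  1.68152614e+02] [ 0.70518828 -0.05537714 -4.06832465]
fences 1849 c [496.5  79.1] size [  5.8 159.4] ang 78.46 z 0.0198
plate 38755 c [472.6  30.4] size [ 70.7 135.5] ang 78.37 z 0.087
tilt [ 0.00575621 -0.0008102   0.0844362 ]
fences 202 c [495.3  44.7] size [ 40.8 182. ] ang 51.2 z 0.0188
plate 2538 c [474.9  27.7] size [ 73.8 140.8] ang 78.38 z 0.0866
tilt [0.02032729 0.0318452  0.07611199]
```

View pics/wrist7.png

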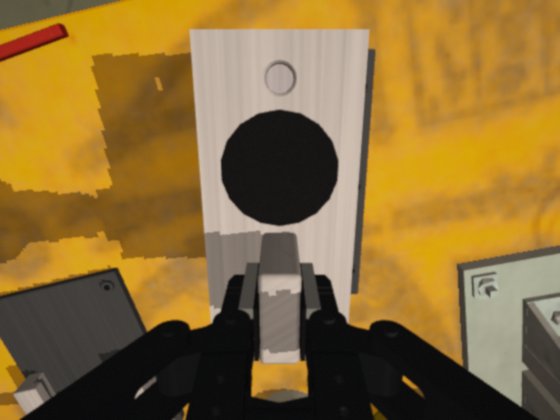

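The carrier is parallel to the stop (yaw −11.6° for both). Lowering it.

```bash
python3 -m inch '[[0,0,0.015,0,0,0,1],[0,0,0.03,0,0,0,1],[0,0,0.045,0,0,0,1],[0,0,0.057,0,0,0,1],[0,0,0.064,0,0,0,1],[0,0,0.067,0,0,0,1],[0,0,0.067,0,0,0,1],[0,0,0.067,0,0,0,1]]'; python3 -m inch '[[0,0,0.001,0,0,0,1],[0,0,0.002,0,0,0,1],[0,0,0.003,0,0,0,1],[0,0,0.003,0,0,0,1]]'
```

```text
time: 18.43
ee_pos: [0.5096, 0.0217, 0.0333]
tcp_rot: [180.0, 0.1, 168.2]
wrist_force: [0.6, -0.1, -3.4]
opening: 0.0148
time: 18.77
ee_pos: [0.5094, 0.0218, 0.0297]
tcp_rot: [180.0, 0.1, 168.2]
wrist_force: [-0.4, -0.9, -3.6]
opening: 0.0148
```

```bash
python3 -m inch '[[0,0,0.001,0,0,0,1],[0,0,0.001,0,0,0,1]]'; python3 -m inch '[[0,0,0.0007,0,0,0,1],[0,0,0.0007,0,0,0,1]]'
```

```text
time: 18.93
ee_pos: [0.5093, 0.0218, 0.0286]
tcp_rot: [-180.0, 0.1, 168.2]
wrist_force: [0.0, 0.4, -2.6]
opening: 0.0152
time: 19.1
ee_pos: [0.5094, 0.0218, 0.0282]
tcp_rot: [180.0, 0.1, 168.2]
wrist_force: [-1.0, -0.4, -1.7]
opening: 0.0151
```

```bash
python3 -m inch '[[0,0,0.0006,0,0,0,1],[0,0,0.0006,0,0,0,1]]'; python3 -m inch '[[0,0.002,0,0,0,0,1],[0,0.004,0,0,0,0,1],[0,0.006,0,0,0,0,1],[0,0.006,0,0,0,0,1]]'; python3 -m inch '[[0,0.001,0,0,0,0,1],[0,0.001,0,0,0,0,1]]' ; python3 -c "
from h import *
print(telemetry.get_obs()['torque'])"
```

```text
time: 19.27
ee_pos: [0.5094, 0.0217, 0.0281]
tcp_rot: [180.0, 0.1, 168.2]
wrist_force: [-2.4, -1.5, 5.4]
opening: 0.015
time: 19.6
ee_pos: [0.5111, 0.0276, 0.0281]
tcp_rot: [-180.0, 0.2, 168.2]
wrist_force: [-0.9, -3.6, 4.7]
opening: 0.0151
time: 19.77
ee_pos: [0.5113, 0.0284, 0.0281]
tcp_rot: [-180.0, 0.2, 168.2]
wrist_force: [-0.4, -3.2, 5.3]
opening: 0.0146
[-0.62255521  0.41102648  0.13735582]
```

```bash
python3 -m inch '[[0,0.001,0,0,0,0,1],[0,0.001,0,0,0,0,1]]'; python3 -m inch '[[0,0.001,0,0,0,0,1],[0,0.001,0,0,0,0,1]]'; python3 -c "
from h import *
print(telemetry.get_obs()['torque'])"
```

```text
time: 19.93
ee_pos: [0.5115, 0.0293, 0.0281]
tcp_rot: [-180.0, 0.2, 168.2]
wrist_force: [-0.1, -3.1, 6.2]
opening: 0.0147
time: 20.1
ee_pos: [0.5117, 0.0296, 0.0282]
tcp_rot: [-179.9, 0.2, 168.2]
wrist_force: [-0.7, -8.4, 5.5]
opening: 0.0152
[-1.50751744  0.47377347  0.39940794]
```

```bash
python3 -m inch '[[0,-0.0007,0,0,0,-0.004,1],[-0.002,-0.0007,0,0,0,-0.004,1],[-0.004,-0.0007,0,0,0,-0.004,1],[-0.006,-0.0007,0,0,0,-0.004,1],[-0.006,-0.0007,0,0,0,-0.004,1]]'; python3 -m inch '[[-0.001,0,0,0,0,0,1],[-0.001,0,0,0,0,0,1]]'; python3 -c "
from h import *
print(telemetry.get_obs()['torque'])"
```

```text
time: 20.52
ee_pos: [0.5162, 0.0287, 0.0281]
tcp_rot: [-180.0, -0.0, 168.4]
wrist_force: [-8.2, -2.1, 12.2]
opening: 0.0154
time: 20.68
ee_pos: [0.5169, 0.0285, 0.0281]
tcp_rot: [-180.0, -0.0, 168.4]
wrist_force: [-9.2, -2.7, 12.5]
opening: 0.0153
[-0.27296627  1.98740229  0.14015399]
```

```bash
python3 -m inch '[[0,0,-0.0004,0,0,0,1],[-0.001,0,-0.0004,0,0,0,1],[-0.001,0,-0.0004,0,0,0,1]]'; python3 -m inch '[[-0.001,0,0,0,0,0,1],[-0.001,0,0,0,0,0,1]]'; python3 -c "
from h import *
print(telemetry.get_obs()['torque'])"
```

```text
time: 20.93
ee_pos: [0.518, 0.0283, 0.0281]
tcp_rot: [-180.0, -0.0, 168.4]
wrist_force: [-8.3, -2.0, 8.4]
opening: 0.0151
time: 21.1
ee_pos: [0.5189, 0.0281, 0.0281]
tcp_rot: [-180.0, -0.0, 168.4]
wrist_force: [-7.6, -1.5, 8.6]
opening: 0.015
[-0.32310592  1.51052014  0.12234647]
```

```bash
python3 -m inch '[[0,0,-0.0003,0,0,0,1],[-0.001,0,-0.0003,0,0,0,1],[-0.001,0,-0.0003,0,0,0,1]]'; python3 -m inch '[[-0.001,0,0,0,0,0,1],[-0.001,0,0,0,0,0,1]]'; python3 -c "
from h import *
print(telemetry.get_obs()['torque'])"
```

```text
time: 21.35
ee_pos: [0.5199, 0.0279, 0.0282]
tcp_rot: [-180.0, -0.0, 168.4]
wrist_force: [-6.8, -1.5, 5.7]
opening: 0.015
time: 21.52
ee_pos: [0.5199, 0.0279, 0.0281]
tcp_rot: [-180.0, -0.2, 168.4]
wrist_force: [-12.5, -1.2, 9.2]
opening: 0.0149
[-0.0926008   2.37187243  0.10554903]
```

```bash
python3 -m inch '[[0.0004,0.0006,0,0,0,0,1],[0.0004,0.001,0,0,0,0,1],[0.0004,0.001,0,0,0,0,1]]'; python3 -c "
from h import *
print(telemetry.get_obs()['torque'])"; python3 -m inch '[[0,0.0007,0,0,0,0,1],[0,0.0007,0,0,0,0,1]]'; python3 -c "
from h import *
print(telemetry.get_obs()['torque'])"
```

```text
time: 21.77
ee_pos: [0.5199, 0.0279, 0.0282]
tcp_rot: [-179.9, -0.1, 168.4]
wrist_force: [-11.2, -6.8, 9.8]
opening: 0.0151
[-1.24541453  2.16004997  0.17169377]
time: 21.93
ee_pos: [0.5199, 0.028, 0.0282]
tcp_rot: [-179.8, -0.1, 168.4]
wrist_force: [-12.2, -11.7, 10.4]
opening: 0.0151
[-1.92059972  2.32399727  0.20877763]
```

Both fences are felt, at TCP (0.520, 0.028), which matches the predicted flush pose. I'll relax the push, release, rise and check.

```bash
python3 -m inch '[[0.0005,-0.001,-0.0004,0,0,0,1],[0.0005,-0.001,-0.0004,0,0,0,1]]' 20; python3 -m inch '[[0,0,0,0,0,0,0.9],[0,0,0,0,0,0,0.6],[0,0,0,0,0,0,0.3],[0,0,0,0,0,0,0],[0,0,0,0,0,0,0],[0,0,0,0,0,0,0],[0,0,0,0,0,0,0]]';  python3 -m inch '[[0,0,-0.015,0,0,0,0],[0,0,-0.04,0,0,0,0],[0,0,-0.07,0,0,0,0],[0,0,-0.1,0,0,0,0],[0,0,-0.12,0,0,0,0],[0,0,-0.12,0,0,0,0],[0,0,-0.12,0,0,0,0]]'
python3 - <<'E'
from fit import *
o=telemetry.get_obs();print(o["ee_pos"],o["tcp_rot"])
p,d,K,T=cam("wrist");save("w8",p);np.savez("w8.npz",p=p,d=d,K=K,T=T);P=cloud(d,K,T)
rect(P,.052,.064,.45,.60,-.03,.08,"post")
Q=rect(P,.0125,.06,.34,.62,-.06,.097,"all")
E
```

```text
time: 22.1
ee_pos: [0.5199, 0.028, 0.0282]
tcp_rot: [-179.9, -0.1, 168.4]
wrist_force: [-5.9, -4.5, 3.5]
opening: 0.0151
time: 22.68
ee_pos: [0.5212, 0.0286, 0.0286]
tcp_rot: [180.0, 0.1, 168.4]
wrist_force: [0.5, 0.5, -0.4]
opening: 0.0846
time: 23.27
ee_pos: [0.5216, 0.0286, 0.1496]
tcp_rot: [180.0, 0.2, 168.4]
wrist_force: [-0.9, 0.3, 0.3]
opening: 0.0853
[0.52163597 0.02862928 0.14962149] [179.96360937   0.20065824 168.4322025 ]
post 1254 c [519.3  29.3] size [15.7 39.6] ang 79.0 z 0.0566
all 21371 c [488.3  38.3] size [ 89.7 159.7] ang 78.42 z 0.0164
```

View pics/w8.png

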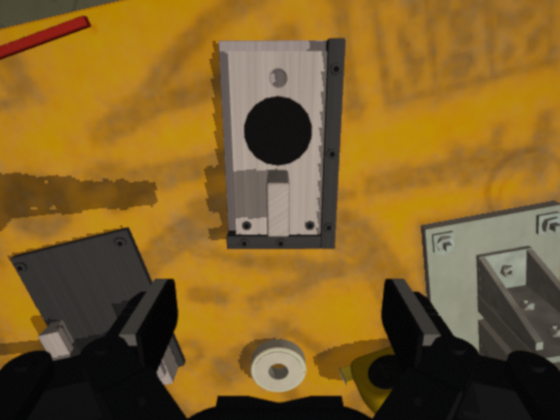

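The picture shows the carrier lying in the corner: long fence along column 332, short fence along row 241. Now I'll measure the remaining gaps.

Run:
```python
from fit import *
z=np.load("w8.npz");P=cloud(z["d"],z["K"],z["T"]);p=z["p"]
c=np.array([.4883,.0383]);a=78.42-90
Rm=R.from_euler('z',a,degrees=True).as_matrix()[:2,:2]
L=(P[...,:2]-c)@Rm-np.array([.068,.033])   # stop-corner frame
L*=1000
m=(P[...,2]>.0125)&(P[...,2]<.0178)&(np.abs(L[...,0]+70)<90)&(np.abs(L[...,1]+35)<60)
for lo in range(-135,0,20):
    s=m&(L[...,0]>lo)&(L[...,0]<lo+10); print("x",lo,"plate y",np.percentile(L[s][:,1],[.5,99.5]).round(1),"z",np.median(P[s][:,2]).round(4))
for lo in range(-65,-5,15):
    s=m&(L[...,1]>lo)&(L[...,1]<lo+10); print("y",lo,"plate x",np.percentile(L[s][:,0],[.5,99.5]).round(1))
s=(P[...,2]>.019)&(P[...,2]<.026)&(np.abs(L[...,0]+70)<90)&(np.abs(L[...,1]+35)<60)
f=s&(L[...,0]>-130)&(L[...,0]<-70)&(L[...,1]>-10);print("long fence y",np.percentile(L[f][:,1],[1,99]))
f=s&(L[...,1]<-5)&(L[...,0]>-12);print("short fence x",np.percentile(L[f][:,0],[1,99]), f.sum())
# holes and pad: carrier axis
v,u=np.where(m);print(u.min(),u.max(),v.min(),v.max())
save("c8",cv2.resize(p[30:255,205:355],None,fx=2.6,fy=2.6,interpolation=cv2.INTER_CUBIC))
```

```text
x -135 plate y [-70.4  -1.1] z 0.0157
x -115 plate y [-70.5  -0.9] z 0.0158
x -95 plate y [-70.2  -0.9] z 0.0164
x -75 plate y [-70.1  -0.9] z 0.0163
x -55 plate y [-70.1  -0.3] z 0.0156
x -35 plate y [-70.1  -0.7] z 0.0156
x -15 plate y [-70.   -0.4] z 0.0157
y -65 plate x [-139.7   -0.5]
y -50 plate x [-139.8   -0.7]
y -35 plate x [-139.8   -5.8]
y -20 plate x [-139.7   -0.4]
long fence y [-0.63648441 10.95247926]
short fence x [-0.48598155 11.27615538] 982
227 344 39 246
```

View pics/c8.png

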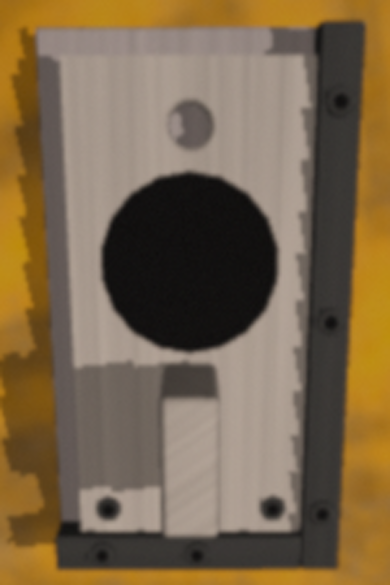

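The plate spans x −139.7 to 0 and y −70.2 to 0 in the stop frame, so the gaps are about 0.5 mm or less and the angle error about 0.003 rad. Last, I'll check the tee and hand in.

Run:
```python
from fit import *
for n in("scene","side"):
    p,d,K,T=cam(n);P=cloud(d,K,T);rect(P,.108,.135,.60,.70,-.21,-.11,n+" teetop")
o=telemetry.get_obs();print(o["time"],o["wrist_force"],np.abs(o["qd"]).max())
order.job_done()
```

```text
scene teetop 341 c [ 645.6 -156. ] size [64.2 13.9] ang 87.79 z 0.1198
side teetop 166 c [ 647.3 -158.4] size [63.4 11.9] ang 86.49 z 0.1203
23.4167 [-0.00660979  0.27502372 -0.63077605] 0.2594971560942753
the job is handed in; nothing more can be done
```

The job is done and handed in at about 23.4 s; no verdict is reported.

**Plunger:** I pulled the tee up until I felt the stop at about 20 mm (17 N at the wrist). I then backed off 2 mm, twisted it about 83° and lowered it onto the cam before letting go. At hand-in both fixed cameras showed it still crosswise, with its top at 0.120 m, so the bar is about 14 mm above its locked height.

**Carrier:** I drew it about 80 mm out of the guide by its post. The way round I first planned ran joint 6 into its limit, so I turned the carrier half a turn in the air. Its post end now faces the short fence. I pushed it onto both fences with about 12 N each way and released it.

**Last checks:**
- **Fit:** the wrist depth image puts the plate's edges within about 0.5 mm of flush on both fences, about 0.003 rad off square. It lies flat with its top at about 0.016 m.
- **Contact:** the gripper was open, about 12 cm above the carrier and touching nothing.
- **Bystanders:** no move went near them. I did not measure their positions again at the end.
- **Disagreements:** the cameras differed by 2–4 mm in world y, about what their calibration allows. The final fit was judged within one image and by contact.

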